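Shut and latch the acrylic thread cabinet

TASK

Slide the small acrylic cabinet's half-open door shut and latch it: lift the brass latch bar by its round wooden knob, carry its nose over the keeper's tooth, squeeze the door a few millimetres into its rubber buffer, and set the bar down so that the nose sits fully in the notch behind the tooth and holds the door when you let go. Be gentle: the keeper is only glued on and comes off if it is pushed with more than about 15 N. Leave the thimble, the bamboo hoop, the magnifier and the bowl where they are.

Things in the scene. Friction and masses are not known exactly. Their poses are not given: they have to be found in the camera images.
- cabinet: Clear acrylic cabinet on a dark wooden base, fixed to the table: 170 mm deep (x), 380 wide (y), flat roof 120 mm above the table. Origin: centre of its underside. x points from its door side (front) to its back, z up, y is the way the door slides SHUT. Every 'cabinet x, y' below is in this frame, in metres.
- door (a joint): Travel (m) of the clear, teal-edged sliding door along cabinet +y: 0 wide open, starts half open (0.015 to 0.06), 0.116 to 0.148 when latched. Panel 150 mm wide in front of the cabinet, top 17 mm above the roof; its centre is at cabinet y = -0.070 + this value. 0.35 kg, about 1 N of friction. Moved by pushing the latch knob along y.
- latch (a joint): Angle (rad) of the brass latch bar about its pin: 0 lying level, where its weight brings it; grows as the free end is lifted, up to 0.7. The bar (about 0.15 kg) lies over the roof, top 34 mm above it. At its free end, 140 mm from the pin, a nose (14 mm in y, 12 in x) hangs to 7 mm above the roof. It passes over the tooth above 0.10 rad; lift to 0.15 to 0.2.
- hinge_pin (a point): Hinge pin of the latch bar: a point on its axis, which runs along cabinet x, 12 mm above the roof at cabinet x = -0.055. It is carried by the door (55 mm to the -y side of the door's centre) and slides with it; the bar runs from here along +y.
- knob_center (a point): Centre of the round dark-wood knob (ball, 26 mm across) on a thin stem on the bar. Bar down: 110 mm along +y from the pin, 54 mm above it, 186 above the table, 32 above the bar's top. Grasp from above, fingers closing along cabinet y. With the door still it moves on an arc about the pin: lifting takes it towards -y, lowering towards +y. Its axes turn with the bar.
- strike: Aluminium plate glued on the roof at the shut end, 72 x 92 x 3 mm; origin: under its middle, cabinet (-0.072, 0.144, 0.120). On it, set anywhere within 16 mm either way in y (feel or look for it), is a steel keeper: a square tooth (24 mm in y, 22 in x, red line on top, top 21 mm above the roof), far face at cabinet y = 0.140 +/- 0.016, then the 25 mm notch for the nose.
- plate_center (a point): Centre of the strike plate's top. Beside the tooth, set with it, a black rubber buffer meets the door's edge 2 mm before the latched place (door travel 0.114 to 0.146): a slow spring, 2.5 N per mm, 12 mm travel. The nose clears the tooth only when it is squeezed more than 2 mm (5 N); about 10 N is right, 16 N breaks the glue. It pushes back, so lower the nose while pressing.
- thimble: Red plastic thimble, 19 mm across and 25 high, loose on the cabinet's roof towards the back. Origin: centre of its underside. Leave alone.
- hoop: Bamboo embroidery hoop lying flat, 150 mm across, 10 high. Origin: centre of its underside. Leave alone.
- magnifier: Magnifying glass lying flat: brass-rimmed lens 72 mm across, wooden handle along its -x, 16 mm high. Origin: under the lens centre. Leave alone.
- bowl: Empty blue ceramic bowl, 110 mm across the rim, 50 high. Origin: centre of its underside. Leave alone.

How it is judged:
By the outcome, as a careful person would: the job done as asked, in the order asked, and still so for the second after the job is handed in, with the robot touching nothing.
It also fails if it takes over 69 s, if anything falls off the work surface, if the arm or the gripper's body presses on something with over 40 N, if the wrist force passes 120 N, or if a joint passes its speed limit or range.

ROBOT

A 7-joint arm with a two-finger parallel gripper is mounted at the origin on the work surface. World frame = base frame: x ahead of the robot, y to its left, z up, the work surface at z = 0. Lengths are in m, angles in rad, forces in N, time in s.
With the tool pointing down it reaches from about 0.425 to 1.025 m from the base axis. Payload 9.4 kg.
Tool frame: the origin (TCP) lies at the very end of the fingers, on their centre line; the grasp point (between the pads) lies 19 mm behind it (bot.hold_point_z is the distance from the TCP to the grasp point, in m); z points along the fingers, x is the direction in which the jaws open and shut, and the axes are right-handed (so a half turn about z gives the same grasp; the last joint's range is limited). The gripper opens to 93 mm and grips with 3 to 60 N. Pads are 15 mm wide; open, the fingers measure 128 mm over their backs; the gripper's body (75 mm by 188 mm) begins 65 mm behind the grasp point.
Start: joints at [1.225, 0.599, -0.003, 1.599, 0.002, 0.943, -0.08], TCP at [0.193, -0.699, 0.219] pointing down, gripper open.
Joint ranges: [-2.57, 2.57], [-0.35, 1.97], [-1.29, 1.29], [0.11, 2.56], [-1.05, 4.19], [0.11, 1.86], [-2.63, 2.63]. Speed limits (rad/s): [2.22, 2.22, 3.01, 3.01, 3.14, 3.14, 3.14].

INTERFACE

Orientations are given as a unit quaternion [w, x, y, z].
In Python, from rig import bot, optics gives the robot as it stands.
- The arm moves only by the tool play_rows, never from a script. Its argument "deltas" is a list of rows, each a list of 5 numbers: the finger opening in cm, from 0 to 9.3, then the shift along the tool's x, y, z in cm, then the turn about the tool's z in degrees. A call has 1 to 8 rows; each row is the pose to reach, as a shift and turn from the pose commanded when the call began, along the tool's axes at that moment; what a row does not reach only later rows make up. A row lasts 1/12 s, in which the tool goes at most 41.7 mm and 7.16 degrees, less where a joint would pass 70% of its speed; a pose out of reach is approached as far as the arm can. A call with a gripper value outside its range is refused whole. The fingers move at their own pace and stop on an object; "grip_force" is the grip in N (left out, the last holds). Time passes only in rows, so rows that repeat a pose let the fingers close. It gives the time, the measured TCP pose, the force and the opening at its end, in the units of the state.
- bot.get_obs(): the state, without advancing time (a new reading comes with each control period).
- optics.camera(name): name is "side" or "top"; returns the picture (384x512x3 uint8, red, green, blue); there is no depth.
- optics.get_calibration(name): a dict with "fov_y" (degrees; the focal length in pixels is half the picture's height over the tangent of half this angle, whatever the lens; pixels are square), "cx", "cy" (the principal point, pixels), "R" (3x3) and "t" (3): a world point X has camera coordinates R X + t. Camera axes: x right, y down, z forward; pixel columns grow to the right and rows downward; lengths in m; the calibration is good to about 2 mm. A picture is of the moment at which its call begins. get_calibration takes no time and is no camera call.
- bot.sign_off(): hands the job in, once; it reports no verdict.
The state is a dict: "time": time; "joint_positions": joint angles; "dq": joint speeds; "joint_torque": joint torques, N m; "position": TCP position; "tool_rot": TCP orientation; "force": force on the tool from outside, world axes, zero at the start; "moment": the same for the moment, N m; "width": opening from 0.0 (shut) to 1.0 (fully open).
Only numpy, scipy, OpenCV 4.12 (cv2) and the standard library are available. Lean on these libraries where they do the work, as an engineer would, in place of code of your own. Each camera call takes 0.05 s, during which the arm holds its last target.

## Working session

There is one attempt and no reset: what is moved stays moved. The work goes in short steps, Python scripts to look and compute and a tool call to move; the robot and the scene stay as the last step left them, time stands still between calls to the robot, and variables do not carry over. Pictures are saved under pics/ and viewed, and the job is handed in when it is done.

Besides the shell and the picture viewer there is one more tool, called after "Call:" as name(argument=value, ...), one argument or row to a line, values as JSON. play_rows: Moves the arm, as the interface text tells. Its arguments: {"type":"object","properties":{"deltas":{"type":"array"},"grip_force":{"type":"number"}},"required":["deltas"]}

```bash
ls; mkdir -p pics
python3 - <<'E'
from rig import bot, optics
import cv2
o=bot.get_obs()
for k in o: print(k,o[k])
for n in("side","top"):
    im=optics.camera(n); cv2.imwrite(f"pics/{n}0.png",im[:,:,::-1]); print(n,optics.get_calibration(n))
E
```

```text
pics
time 0.0
joint_positions [ 1.22531245  0.60010694 -0.00253929  1.6001239   0.00180945  0.94289486
 -0.07980791]
dq [-0.0001413  -0.00049076  0.00200689 -0.00046915 -0.00010246  0.0008908
  0.00012553]
joint_torque [ 1.88915787e-03 -7.65037823e+01  1.49763811e+00 -2.52340186e+01
 -5.24856022e-02  1.66827359e-02  1.36918893e-04]
position [ 0.19237934 -0.69850715  0.2177753 ]
tool_rot [-4.01723281e-04  7.95490232e-01 -6.05965927e-01 -6.51654865e-04]
force [-0.19258886 -0.25844899 -0.54504657]
moment [-0.01900294  0.01728114  0.02344382]
width 0.9967234610105934
side {'fov_y': 42.766513323543535, 'cx': 257.1884455348177, 'cy': 192.11015628607285, 'R': array([[ 0.99903108, -0.04159128,  0.01438989],
       [-0.00928827, -0.51885647, -0.85481091],
       [ 0.04301897,  0.85384901, -0.51874005]]), 't': array([-0.55521541,  0.09614252,  1.37934035])}
top {'fov_y': 54.45030870885193, 'cx': 260.4610368884924, 'cy': 189.59572556656232, 'R': array([[ 0.0206751 , -0.99937679,  0.02861086],
       [-0.98669153, -0.02501238, -0.16066802],
       [ 0.16128352, -0.02490826, -0.98659374]]), 't': array([-0.0604804 ,  0.54294567,  0.8971043 ])}
```

Run:
```python
import cv2
for n in("side","top"):
    im=cv2.imread(f"pics/{n}0.png"); cv2.imwrite(f"pics/{n}0b.png",cv2.resize(im,(800,600),interpolation=cv2.INTER_CUBIC))
```

```text
(no output)
```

View pics/side0b.png

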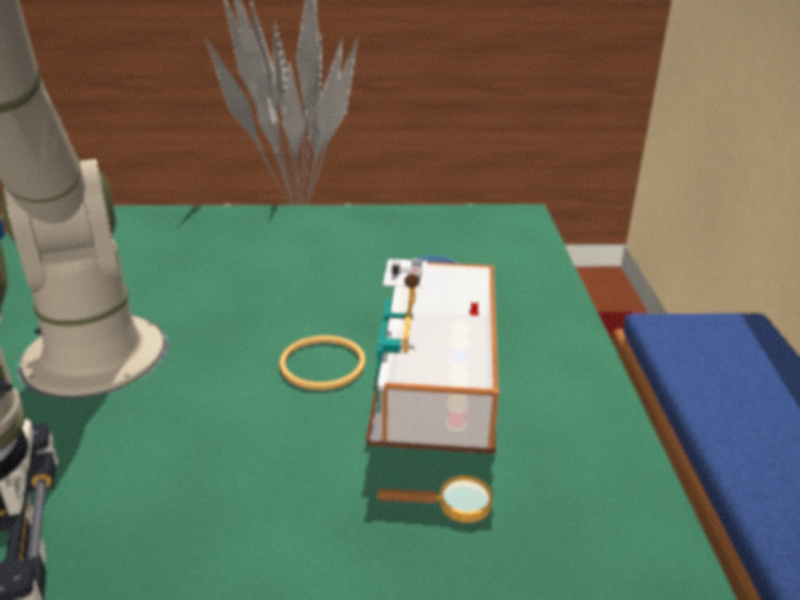

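View pics/top0b.png

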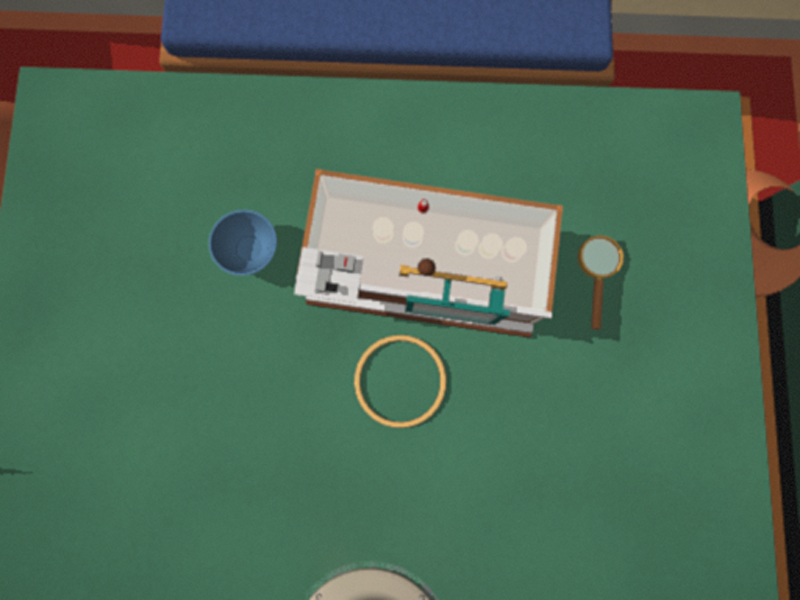

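The side picture shows the cabinet at about (440,350) and the knob at (411,281). In the top picture, at 800x600, the knob is at (427,267), the plate at (330,275) with the red line at (346,262), and the door posts at (447,290) and (497,300). Next I'll zoom in.

Run:
```python
import cv2
im=cv2.imread("pics/top0.png")[100:225,180:370]; cv2.imwrite("pics/topz.png",cv2.resize(im,None,fx=4.2,fy=4.2,interpolation=cv2.INTER_CUBIC))
im=cv2.imread("pics/side0.png")[155:295,225:325]; cv2.imwrite("pics/sidez.png",cv2.resize(im,None,fx=4.2,fy=4.2,interpolation=cv2.INTER_CUBIC))
```

```text
(no output)
```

View pics/topz.png

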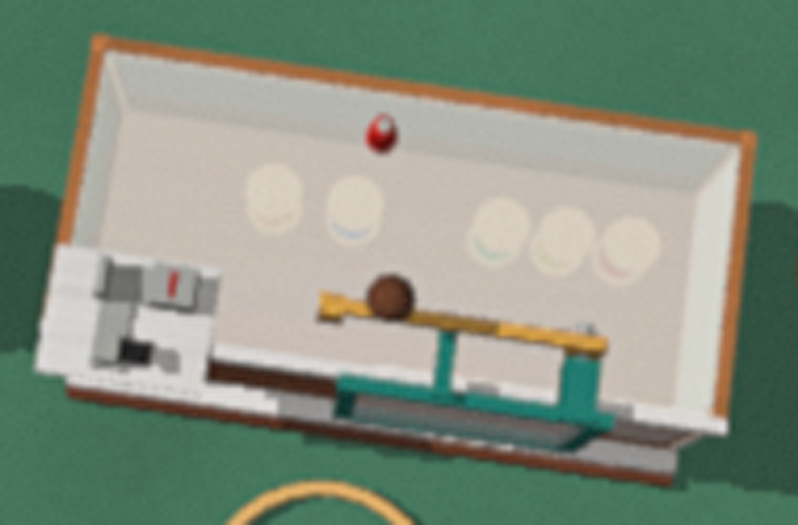

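View pics/sidez.png

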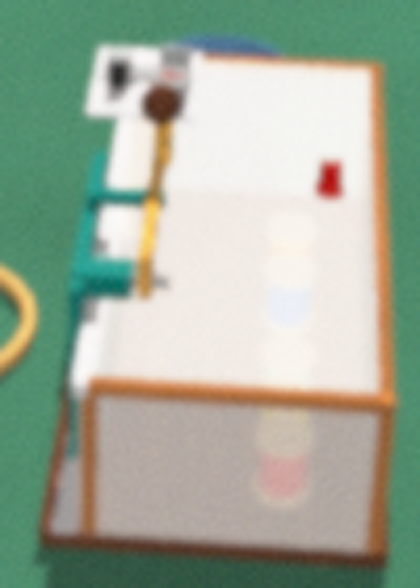

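```bash
cat > h.py <<'E'
import numpy as np
from rig import bot, optics
def K(n):
    c=optics.get_calibration(n); H=384
    return c,(H/2)/np.tan(np.radians(c['fov_y'])/2)
def ray(n,u,v):
    c,f=K(n); d=np.array([(u-c['cx'])/f,(v-c['cy'])/f,1.]); R=np.array(c['R'])
    return -R.T@c['t'], R.T@d
def onz(n,u,v,z):
    o,d=ray(n,u,v); return o+d*(z-o[2])/d[2]
def tri(a,b):
    A=np.zeros((3,3));B=np.zeros(3)
    ds=[]
    for o,d in(a,b):
        d=d/np.linalg.norm(d);P=np.eye(3)-np.outer(d,d);A+=P;B+=P@o;ds.append((o,d))
    x=np.linalg.solve(A,B); return x,[np.linalg.norm((np.eye(3)-np.outer(d,d))@(x-o)) for o,d in ds]
def proj(n,X):
    c,f=K(n);p=np.array(c['R'])@X+c['t'];return c['cx']+f*p[0]/p[2],c['cy']+f*p[1]/p[2]
E
python3 - <<'E'
from h import *
import cv2
np.set_printoptions(precision=4,suppress=True)
z=lambda u,v:(180+(u+.5)/4.2-.5,100+(v+.5)/4.2-.5)
zs=lambda u,v:(225+(u+.5)/4.2-.5,155+(v+.5)/4.2-.5)
A=onz('top',*z(97,40),.12);B=onz('top',*z(754,136),.12)
print('back corners',A,B,np.linalg.norm(A-B))
y=(A-B)[:2];y/=np.linalg.norm(y);x=np.array([y[1],-y[0]])
print('yaw',np.degrees(np.arctan2(x[1],x[0])))
O=(A+B)[:2]/2-.085*x; print('origin est',O)
cab=lambda P:np.array([(P[:2]-O)@x,(P[:2]-O)@y,P[2]])
for nm,p,h in [('plBL',(60,243),.123),('plBR',(218,268),.123),('plFR',(208,383),.123),('plFL',(36,372),.123),('redline',(173,284),.141),('barfree',(318,306),.154),('barpin',(607,345),.146),('knobtop',(390,297),.186),('toothL',(145,285),.141),('toothR',(196,286),.141)]:
    P=onz('top',*z(*p),h); print(nm,P,cab(P))
# knob: blob in both
def blob(n,box):
    im=cv2.imread(f'pics/{n}0.png').astype(int);b,g,r=im[...,0],im[...,1],im[...,2]
    m=((r<130)&(r>b+15)&(r>g+12)&(g<70)).astype(np.uint8)
    u0,v0,u1,v1=box;mm=np.zeros_like(m);mm[v0:v1,u0:u1]=m[v0:v1,u0:u1]
    N,l,s,c=cv2.connectedComponentsWithStats(mm);i=1+np.argmax(s[1:,4]);print(n,s[i],c[i]);return c[i]
a=blob('top',(262,160,284,182));b=blob('side',(255,170,272,188))
X,e=tri(ray('top',*a),ray('side',*b));print('knob',X,e,cab(X),'| z-plane',onz('top',*a,.186))
E
```

```text
back corners [0.7234 0.0961 0.12  ] [ 0.6778 -0.2799  0.12  ] 0.3787752925631145
yaw -6.912171226772634
origin est [ 0.6162 -0.0816]
plBL [0.6033 0.1108 0.123 ] [-0.0359  0.1895  0.123 ]
plBR [0.5915 0.0228 0.123 ] [-0.0371  0.1007  0.123 ]
plFR [0.5267 0.0261 0.123 ] [-0.1018  0.0962  0.123 ]
plFL [0.5305 0.1203 0.123 ] [-0.1094  0.1901  0.123 ]
redline [0.5778 0.0458 0.141 ] [-0.0535  0.1219  0.141 ]
barfree [ 0.5649 -0.0329  0.154 ] [-0.0568  0.0422  0.154 ]
barpin [ 0.5493 -0.1895  0.146 ] [-0.0535 -0.1151  0.146 ]
knobtop [ 0.5639 -0.0695  0.186 ] [-0.0534  0.0057  0.186 ]
toothL [0.5768 0.061  0.141 ] [-0.0563  0.1368  0.141 ]
toothR [0.577  0.0334 0.141 ] [-0.0528  0.1094  0.141 ]
top [268 166  10  10  82] [272.7439 170.7805]
side [260 177   7   7  35] [263.1429 179.6286]
knob [ 0.5642 -0.0701  0.1857] [np.float64(0.0011577051469828848), np.float64(0.0011577051469826261)] [-0.053   0.0052  0.1857] | z-plane [ 0.563  -0.0701  0.186 ]
```

```bash
cat >> h.py <<'E'
from scipy.spatial.transform import Rotation as Rn
yaw=np.radians(-6.91); CX=np.array([np.cos(yaw),np.sin(yaw),0]); CY=np.array([-np.sin(yaw),np.cos(yaw),0])
def rot(o):
    q=o['tool_rot']; return Rn.from_quat([q[1],q[2],q[3],q[0]]).as_matrix()
def todo(T):
    o=bot.get_obs(); R=rot(o); d=R.T@(np.array(T)-o['position'])*100
    t=-CY; s=np.degrees(np.arctan2(t@R[:,1],t@R[:,0]))
    print('t',round(o['time'],2),'pos',o['position'].round(4),'shift cm',d.round(2),'turn',s.round(2),'F',np.round(o['force'],2),'w',round(o['width'],3),'Fcab',np.round([o['force']@CX,o['force']@CY],2))
E
python3 -c "
from h import *
todo([.5635,-.070,.26])"
```

```text
t 0.1 pos [ 0.1924 -0.6986  0.2178] shift cm [-50.75 -52.47  -4.15] turn 22.31 F [ 0.03  0.22 -0.11] w 1.001 Fcab [0.   0.22]
```

Call:
play_rows(
  deltas=[
    [9.3, -0.8, -0.8, -2, 2],
    [9.3, -3, -3, -4.2, 5],
    [9.3, -5.5, -5.7, -4.2, 8],
    [9.3, -8, -8.3, -4.2, 11],
    [9.3, -10.5, -10.9, -4.2, 14],
    [9.3, -13, -13.5, -4.2, 17],
    [9.3, -15.5, -16, -4.2, 20],
    [9.3, -18, -18.6, -4.2, 22.3],
  ],
)

```text
time: 0.77
position: [0.3244, -0.4743, 0.2604]
tool_rot: [-0.0, -0.662, 0.749, 0.0]
force: [0.6, 0.3, 0.1]
width: 0.996
```

```bash
python3 -c "
from h import *
todo([.5635,-.070,.26])"
```

```text
t 0.77 pos [ 0.3244 -0.4743  0.2604] shift cm [-43.07 -18.76   0.05] turn -0.15 F [0.62 0.3  0.08] w 0.996 Fcab [0.58 0.37]
```

Call:
play_rows(
  deltas=[
    [9.3, -2.8, -1.2, 0, 0],
    [9.3, -5.6, -2.4, 0, 0],
    [9.3, -8.4, -3.6, 0, 0],
    [9.3, -11.2, -4.8, 0, 0],
    [9.3, -14, -6, 0, 0],
    [9.3, -17, -7.4, 0, 0],
    [9.3, -20, -8.7, 0, 0],
    [9.3, -23, -10, 0, 0],
  ],
)

```text
time: 1.43
position: [0.4513, -0.2582, 0.2605]
tool_rot: [-0.0, -0.663, 0.748, 0.0]
force: [0.6, -0.3, 0.2]
width: 0.997
```

```bash
python3 -c "
from h import *
todo([.5635,-.070,.26])"
```

```text
t 1.43 pos [ 0.4513 -0.2582  0.2605] shift cm [-20.03  -8.87   0.05] turn 0.0 F [ 0.56 -0.35  0.15] w 0.997 Fcab [ 0.6  -0.28]
```

Call:
play_rows(
  deltas=[
    [9.3, -3, -1.4, 0, 0],
    [9.3, -6, -2.8, 0, 0],
    [9.3, -9, -4.2, 0, 0],
    [9.3, -12, -5.5, 0, 0],
    [9.3, -15, -6.8, 0, 0],
    [9.3, -18, -8, 0, 0],
    [9.3, -20, -8.8, 0, 0],
    [9.3, -20, -8.8, 0, 0],
  ],
)

```text
time: 2.1
position: [0.5643, -0.0663, 0.2602]
tool_rot: [0.001, -0.666, 0.746, 0.001]
force: [1.0, 0.8, -0.5]
width: 1.003
```

Run:
```python
from h import *
import cv2
todo([.5635,-.070,.167])
for n in("side","top"):
    im=optics.camera(n); cv2.imwrite(f"pics/{n}1.png",cv2.resize(im[100:300,150:400,::-1],None,fx=3,fy=3))
```

```text
t 2.1 pos [ 0.5643 -0.0663  0.2602] shift cm [0.4  0.04 9.32] turn 0.39 F [ 1.01  0.84 -0.49] w 1.003 Fcab [0.9  0.96]
```

View pics/side1.png

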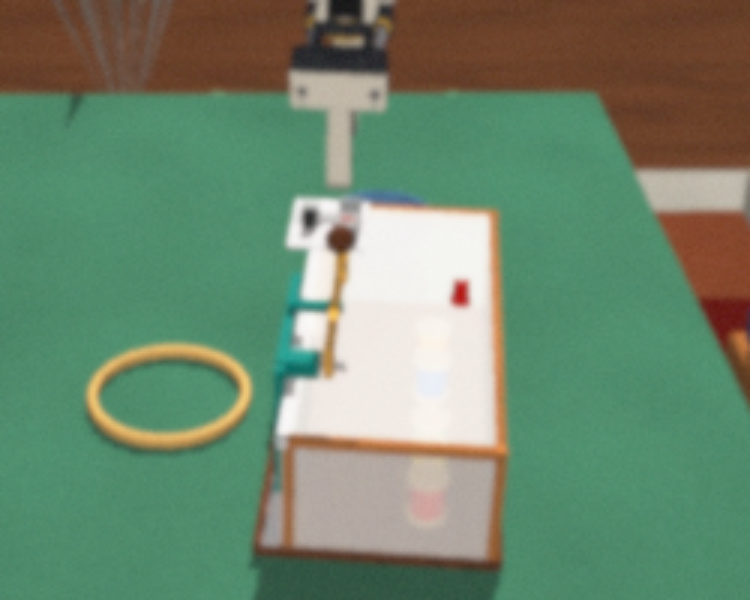

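The fingers are centred over the knob: fingertips at (340,185), knob at (340,238). I'll descend part way and let it settle.

Call:
play_rows(
  deltas=[
    [9.3, 0, 0, 0.8, 0],
    [9.3, 0, 0, 2.2, 0],
    [9.3, 0, 0, 3.6, 0],
    [9.3, 0, 0, 4.5, 0],
    [9.3, 0, 0, 4.8, 0],
    [9.3, 0, 0, 4.8, 0],
  ],
  grip_force=25,
)

```text
time: 2.7
position: [0.5616, -0.0726, 0.2117]
tool_rot: [-0.001, -0.663, 0.749, 0.001]
force: [-0.1, -0.8, -0.2]
width: 1.0
```

```bash
python3 -c "
from h import *
todo([.5635,-.070,.168])"
```

```text
t 2.7 pos [ 0.5616 -0.0726  0.2117] shift cm [-0.28 -0.17  4.37] turn -0.06 F [-0.12 -0.82 -0.16] w 1.0 Fcab [-0.03 -0.83]
```

Call:
play_rows(
  deltas=[
    [9.3, -0.1, -0.1, 1, 0],
    [9.3, -0.1, -0.1, 2.2, 0],
    [9.3, -0.1, -0.1, 3.4, 0],
    [9.3, -0.1, -0.1, 4.2, 0],
    [9.3, -0.1, -0.1, 4.4, 0],
    [9.3, -0.1, -0.1, 4.4, 0],
    [9.3, -0.1, -0.1, 4.4, 0],
    [9.3, -0.1, -0.1, 4.4, 0],
  ],
)

```text
time: 3.37
position: [0.5639, -0.0709, 0.1692]
tool_rot: [0.0, -0.663, 0.748, -0.0]
force: [0.0, -0.5, 0.6]
width: 1.003
```

```bash
python3 -c "
from h import *
todo([.5635,-.070,.168])"
```

```text
t 3.37 pos [ 0.5639 -0.0709  0.1692] shift cm [-0.08  0.05  0.12] turn 0.01 F [ 0.03 -0.47  0.65] w 1.003 Fcab [ 0.08 -0.47]
```

Within 1 mm. Now I'll close on the knob.

Call:
play_rows(
  deltas=[
    [6, 0, 0, 0.1, 0],
    [4, 0, 0, 0.1, 0],
    [3, 0, 0, 0.1, 0],
    [2.2, 0, 0, 0.1, 0],
    [1.8, 0, 0, 0.1, 0],
    [1.8, 0, 0, 0.1, 0],
    [1.8, 0, 0, 0.1, 0],
    [1.8, 0, 0, 0.1, 0],
  ],
  grip_force=25,
)

```text
time: 4.03
position: [0.5634, -0.0708, 0.1676]
tool_rot: [-0.0, -0.663, 0.748, 0.0]
force: [0.2, 0.5, -0.0]
width: 0.471
```

Call:
play_rows(
  deltas=[
    [1.5, 0, 0, 0, 0],
    [1.5, 0, 0, 0, 0],
    [1.5, 0, 0, 0, 0],
    [1.5, 0, 0, 0, 0],
  ],
)

```text
time: 4.37
position: [0.5635, -0.0708, 0.1676]
tool_rot: [0.0, -0.663, 0.748, 0.0]
force: [-0.4, 1.2, -0.4]
width: 0.265
```

Run:
```python
from h import *
import cv2
todo([.5635,-.070,.168])
a=[cv2.resize(optics.camera(n)[110:230,190:320,::-1],None,fx=3,fy=3) for n in("side","top")]
cv2.imwrite("pics/g2.png",np.hstack(a))
```

```text
t 4.37 pos [ 0.5635 -0.0708  0.1676] shift cm [-0.08  0.   -0.04] turn 0.02 F [-0.38  1.2  -0.4 ] w 0.265 Fcab [-0.52  1.14]
```

View pics/g2.png

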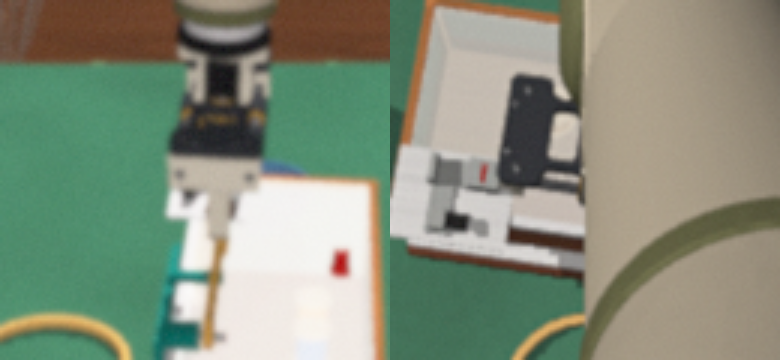

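Opening is about 24.6 mm, against a 26 mm ball. I'll settle, then lift along the arc to 0.18 rad.

Call:
play_rows(
  deltas=[
    [1.5, 0, 0, 0, 0],
    [1.5, 0, 0, 0, 0],
    [1.5, 0.12, 0, -0.25, 0],
    [1.5, 0.25, 0, -0.49, 0],
    [1.5, 0.39, 0, -0.73, 0],
    [1.5, 0.53, 0, -0.97, 0],
    [1.5, 0.53, 0, -0.97, 0],
    [1.5, 0.53, 0, -0.97, 0],
  ],
)

```text
time: 5.13
position: [0.5627, -0.0763, 0.1775]
tool_rot: [-0.0, -0.663, 0.748, -0.0]
force: [-0.1, -0.5, -3.6]
width: 0.264
```

Run:
```python
from h import *
import cv2
todo([.5635,-.070,.168])
a=[cv2.resize(optics.camera(n)[110:230,190:320,::-1],None,fx=3,fy=3) for n in("side","top")]
cv2.imwrite("pics/g3.png",np.hstack(a))
```

```text
t 5.13 pos [ 0.5627 -0.0763  0.1775] shift cm [-0.64 -0.    0.95] turn -0.01 F [-0.09 -0.46 -3.59] w 0.264 Fcab [-0.03 -0.47]
```

View pics/g3.png

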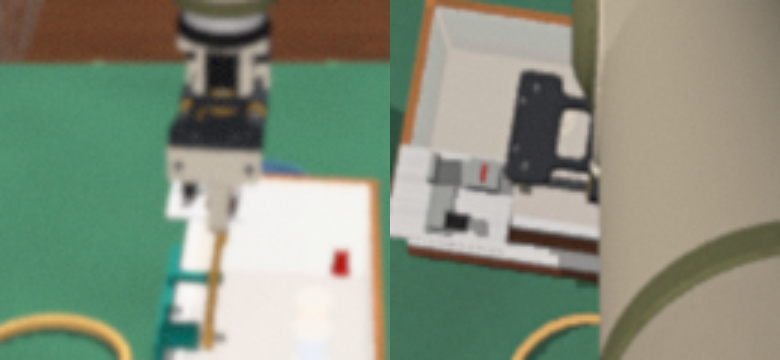

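Call:
play_rows(
  deltas=[
    [1.5, 0.15, 0, -0.23, 0],
    [1.5, 0.3, 0, -0.46, 0],
    [1.5, 0.46, 0, -0.69, 0],
    [1.5, 0.62, 0, -0.92, 0],
    [1.5, 0.62, 0, -0.92, 0],
    [1.5, 0.62, 0, -0.92, 0],
    [1.5, 0.62, 0, -0.92, 0],
  ],
)

```text
time: 5.82
position: [0.562, -0.0824, 0.1866]
tool_rot: [-0.0, -0.663, 0.748, -0.0]
force: [-0.3, -0.3, -2.8]
width: 0.265
```

Run:
```python
from h import *
import cv2
todo([.5635,-.070,.168])
a=[cv2.resize(optics.camera(n)[110:230,190:320,::-1],None,fx=3,fy=3) for n in("side","top")]
cv2.imwrite("pics/g4.png",np.hstack(a))
```

```text
t 5.82 pos [ 0.562  -0.0824  0.1866] shift cm [-1.25 -0.    1.86] turn 0.0 F [-0.32 -0.27 -2.76] w 0.265 Fcab [-0.29 -0.31]
```

View pics/g4.png

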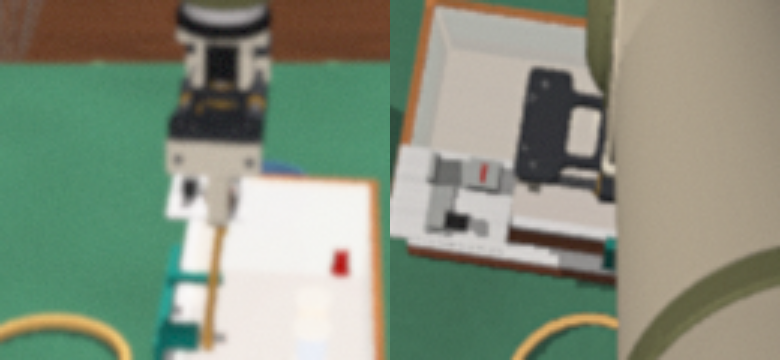

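Call:
play_rows(
  deltas=[
    [1.5, -0.5, 0, 0, 0],
    [1.5, -1.4, 0, 0, 0],
    [1.5, -2.4, 0, 0, 0],
    [1.5, -3.4, 0, 0, 0],
    [1.5, -4.4, 0, 0, 0],
    [1.5, -5.3, 0, 0, 0],
    [1.5, -5.8, 0, 0, 0],
    [1.5, -6, 0, 0, 0],
  ],
)

```text
time: 6.58
position: [0.5696, -0.021, 0.1865]
tool_rot: [0.0, -0.664, 0.748, 0.0]
force: [0.6, -0.1, -4.3]
width: 0.264
```

Call:
play_rows(
  deltas=[
    [1.5, -0.4, 0, 0, 0],
    [1.5, -1, 0, 0, 0],
    [1.5, -1.6, 0, 0, 0],
    [1.5, -2.2, 0, 0, 0],
    [1.5, -2.6, 0, 0, 0],
    [1.5, -2.8, 0, 0, 0],
    [1.5, -2.8, 0, 0, 0],
    [1.5, -2.8, 0, 0, 0],
  ],
)

```text
time: 7.25
position: [0.5728, 0.0056, 0.1866]
tool_rot: [0.0, -0.663, 0.748, 0.0]
force: [0.8, 1.1, -3.4]
width: 0.262
```

Run:
```python
from h import *
import cv2
todo([.562,-.0824,.1866])
a=[cv2.resize(optics.camera(n)[110:230,190:320,::-1],None,fx=3,fy=3) for n in("side","top")]
cv2.imwrite("pics/g5.png",np.hstack(a))
```

```text
t 7.25 pos [0.5728 0.0056 0.1866] shift cm [ 8.87  0.02 -0.  ] turn 0.04 F [ 0.76  1.13 -3.44] w 0.262 Fcab [0.62 1.21]
```

View pics/g5.png

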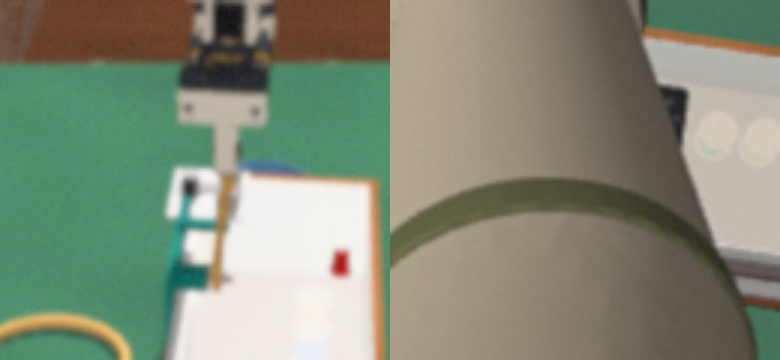

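The door (teal) followed, and its edge is near the black buffer at (190,187). From here I'll creep.

Call:
play_rows(
  deltas=[
    [1.5, -0.2, 0, 0, 0],
    [1.5, -0.4, 0, 0, 0],
    [1.5, -0.6, 0, 0, 0],
    [1.5, -0.8, 0, 0, 0],
    [1.5, -1, 0, 0, 0],
    [1.5, -1, 0, 0, 0],
    [1.5, -1, 0, 0, 0],
    [1.5, -1, 0, 0, 0],
  ],
)

```text
time: 8.02
position: [0.574, 0.0155, 0.1866]
tool_rot: [0.0, -0.663, 0.748, 0.0]
force: [1.7, 0.6, -3.0]
width: 0.265
```

```bash
python3 -c "
from h import *
todo([.562,-.0824,.1866])"
```

```text
t 8.02 pos [0.574  0.0155 0.1866] shift cm [ 9.86  0.02 -0.01] turn 0.03 F [ 1.7   0.62 -3.03] w 0.265 Fcab [1.61 0.82]
```

Call:
play_rows(
  deltas=[
    [1.5, -0.1, 0, 0, 0],
    [1.5, -0.2, 0, 0, 0],
    [1.5, -0.3, 0, 0, 0],
    [1.5, -0.3, 0, 0, 0],
    [1.5, -0.3, 0, 0, 0],
  ],
)

```text
time: 8.43
position: [0.5743, 0.018, 0.1865]
tool_rot: [0.0, -0.663, 0.748, -0.0]
force: [2.8, -0.6, -4.2]
width: 0.266
```

```bash
python3 -c "
from h import *
todo([.562,-.0824,.1866])"
```

```text
t 8.43 pos [0.5743 0.018  0.1865] shift cm [ 1.012e+01  1.000e-02 -1.000e-02] turn 0.01 F [ 2.78 -0.64 -4.17] w 0.266 Fcab [ 2.84 -0.3 ]
```

Call:
play_rows(
  deltas=[
    [1.5, -0.1, -0.05, 0, 0],
    [1.5, -0.2, -0.05, 0, 0],
    [1.5, -0.2, -0.05, 0, 0],
    [1.5, -0.2, -0.05, 0, 0],
  ],
)

```text
time: 8.77
position: [0.5747, 0.0201, 0.1864]
tool_rot: [-0.0, -0.663, 0.748, 0.0]
force: [0.8, -0.3, -3.1]
width: 0.266
```

```bash
python3 -c "
from h import *
todo([.562,-.0824,.1866])"
```

```text
t 8.77 pos [0.5747 0.0201 0.1864] shift cm [10.33  0.03 -0.02] turn 0.03 F [ 0.77 -0.35 -3.11] w 0.266 Fcab [ 0.81 -0.25]
```

Call:
play_rows(
  deltas=[
    [1.5, -0.1, 0, 0, 0],
    [1.5, -0.2, 0, 0, 0],
    [1.5, -0.2, 0, 0, 0],
    [1.5, -0.2, 0, 0, 0],
  ],
)

```text
time: 9.1
position: [0.5749, 0.0221, 0.1864]
tool_rot: [-0.0, -0.663, 0.748, 0.0]
force: [0.2, 0.1, -3.3]
width: 0.265
```

```bash
python3 -c "
from h import *
todo([.562,-.0824,.1866])"
```

```text
t 9.1 pos [0.5749 0.0221 0.1864] shift cm [10.53  0.03 -0.02] turn 0.03 F [ 0.21  0.06 -3.3 ] w 0.265 Fcab [0.2  0.08]
```

Call:
play_rows(
  deltas=[
    [1.5, -0.1, 0, 0, 0],
    [1.5, -0.2, 0, 0, 0],
    [1.5, -0.2, 0, 0, 0],
    [1.5, -0.2, 0, 0, 0],
  ],
)

```text
time: 9.43
position: [0.5752, 0.0241, 0.1864]
tool_rot: [-0.0, -0.663, 0.748, 0.0]
force: [0.2, -0.9, -2.7]
width: 0.261
```

Run:
```python
from h import *
import cv2
todo([.562,-.0824,.1866])
a=[cv2.resize(optics.camera(n)[120:220,210:310,::-1],None,fx=6,fy=6,interpolation=cv2.INTER_CUBIC) for n in("side",)]
cv2.imwrite("pics/g6.png",np.hstack(a))
```

```text
t 9.43 pos [0.5752 0.0241 0.1864] shift cm [10.73  0.03 -0.02] turn 0.02 F [ 0.21 -0.95 -2.66] w 0.261 Fcab [ 0.33 -0.91]
```

View pics/g6.png

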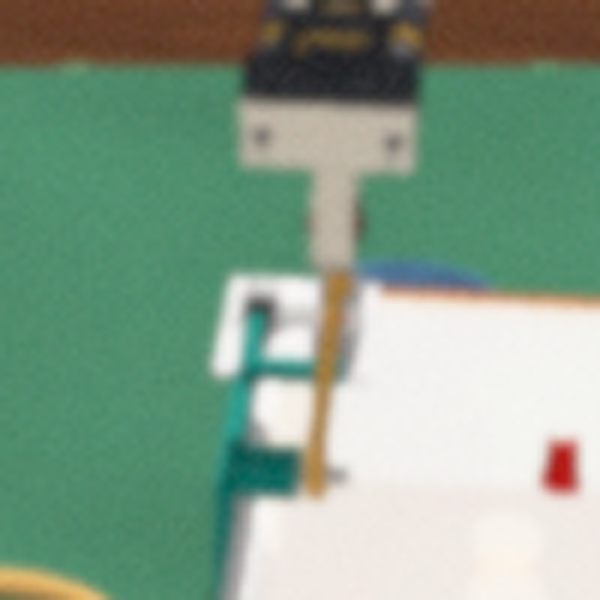

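The door edge is at the black buffer, around (262,305). I'll continue in small steps.

Call:
play_rows(
  deltas=[
    [1.5, -0.05, 0, 0, 0],
    [1.5, -0.1, 0, 0, 0],
    [1.5, -0.1, 0, 0, 0],
    [1.5, -0.1, 0, 0, 0],
  ],
)

```text
time: 9.82
position: [0.5753, 0.0246, 0.1864]
tool_rot: [-0.0, -0.663, 0.748, 0.0]
force: [-0.6, -1.9, -4.4]
width: 0.265
```

```bash
python3 -c "
from h import *
todo([.562,-.0824,.1866])"
```

```text
t 9.82 pos [0.5753 0.0246 0.1864] shift cm [10.78  0.03 -0.02] turn 0.0 F [-0.6  -1.87 -4.35] w 0.265 Fcab [-0.37 -1.93]
```

Call:
play_rows(
  deltas=[
    [1.5, -0.05, 0, 0, 0],
    [1.5, -0.1, 0, 0, 0],
    [1.5, -0.1, 0, 0, 0],
    [1.5, -0.1, 0, 0, 0],
  ],
)

```text
time: 10.15
position: [0.5754, 0.0254, 0.1863]
tool_rot: [-0.0, -0.663, 0.748, 0.0]
force: [-1.6, -4.7, -6.0]
width: 0.266
```

```bash
python3 -c "
from h import *
todo([.562,-.0824,.1866])"
```

```text
t 10.15 pos [0.5754 0.0254 0.1863] shift cm [10.87  0.03 -0.02] turn -0.01 F [-1.57 -4.69 -6.02] w 0.266 Fcab [-0.99 -4.84]
```

Call:
play_rows(
  deltas=[
    [1.5, -0.05, 0, 0, 0],
    [1.5, -0.1, 0, 0, 0],
    [1.5, -0.15, 0, 0, 0],
    [1.5, -0.15, 0, 0, 0],
    [1.5, -0.15, 0, 0, 0],
  ],
)

```text
time: 10.57
position: [0.5755, 0.0266, 0.1862]
tool_rot: [-0.001, -0.663, 0.749, -0.0]
force: [-1.0, -4.6, -7.6]
width: 0.265
```

```bash
python3 -c "
from h import *
todo([.562,-.0824,.1866])"
```

```text
t 10.57 pos [0.5755 0.0266 0.1862] shift cm [10.98  0.02 -0.03] turn -0.02 F [-1.03 -4.62 -7.63] w 0.265 Fcab [-0.47 -4.71]
```

Call:
play_rows(
  deltas=[
    [1.5, -0.05, 0, 0, 0],
    [1.5, -0.1, 0, 0, 0],
    [1.5, -0.15, 0, 0, 0],
    [1.5, -0.15, 0, 0, 0],
    [1.5, -0.15, 0, 0, 0],
  ],
)

```text
time: 10.98
position: [0.5756, 0.0274, 0.1861]
tool_rot: [-0.001, -0.663, 0.749, -0.0]
force: [-1.7, -8.3, -7.8]
width: 0.261
```

```bash
python3 -c "
from h import *
todo([.562,-.0824,.1866])"
```

```text
t 10.98 pos [0.5756 0.0274 0.1861] shift cm [11.07  0.02 -0.03] turn -0.04 F [-1.66 -8.26 -7.79] w 0.261 Fcab [-0.65 -8.4 ]
```

Call:
play_rows(
  deltas=[
    [1.5, 0, 0, 0, 0],
  ],
)

```text
time: 11.07
position: [0.5756, 0.0274, 0.1861]
tool_rot: [-0.001, -0.663, 0.749, -0.0]
force: [-1.4, -6.9, -8.4]
width: 0.265
```

```bash
python3 -c "
from h import *
todo([.562,-.0824,.1866])"
```

```text
t 11.07 pos [0.5756 0.0274 0.1861] shift cm [11.07  0.02 -0.03] turn -0.04 F [-1.38 -6.93 -8.39] w 0.265 Fcab [-0.53 -7.04]
```

Call:
play_rows(
  deltas=[
    [1.5, -0.05, 0, 0, 0],
    [1.5, -0.1, 0, 0, 0],
    [1.5, -0.1, 0, 0, 0],
    [1.5, -0.1, 0, 0, 0],
  ],
)

```text
time: 11.4
position: [0.5756, 0.028, 0.186]
tool_rot: [-0.001, -0.663, 0.749, -0.0]
force: [-1.7, -8.2, -9.0]
width: 0.264
```

```bash
python3 -c "
from h import *
todo([.562,-.0824,.1866])"
```

```text
t 11.4 pos [0.5756 0.028  0.186 ] shift cm [ 1.113e+01  1.000e-02 -4.000e-02] turn -0.06 F [-1.7  -8.21 -8.97] w 0.264 Fcab [-0.7  -8.35]
```

Call:
play_rows(
  deltas=[
    [1.5, 0, 0, 0, 0],
  ],
)

```text
time: 11.48
position: [0.5756, 0.028, 0.186]
tool_rot: [-0.001, -0.663, 0.749, -0.0]
force: [-0.8, -8.8, -8.9]
width: 0.266
```

Squeezed about 3 to 4 mm at roughly 8.5 N. Now I'll lower along the reverse arc while still pressing.

Call:
play_rows(
  deltas=[
    [1.5, -0.08, 0, 0.11, 0],
    [1.5, -0.16, 0, 0.22, 0],
    [1.5, -0.24, 0, 0.33, 0],
    [1.5, -0.32, 0, 0.45, 0],
    [1.5, -0.32, 0, 0.45, 0],
    [1.5, -0.32, 0, 0.45, 0],
  ],
)

```text
time: 11.98
position: [0.5761, 0.031, 0.1818]
tool_rot: [-0.001, -0.663, 0.749, -0.0]
force: [-1.9, -9.0, -4.6]
width: 0.268
```

```bash
python3 -c "
from h import *
todo([.562,-.0824,.1866])"
```

```text
t 11.98 pos [0.5761 0.031  0.1818] shift cm [11.43  0.02 -0.45] turn -0.06 F [-1.91 -9.03 -4.65] w 0.268 Fcab [-0.81 -9.19]
```

Call:
play_rows(
  deltas=[
    [1.5, -0.1, 0, 0.15, 0],
    [1.5, -0.2, 0, 0.31, 0],
    [1.5, -0.3, 0, 0.47, 0],
    [1.5, -0.39, 0, 0.62, 0],
    [1.5, -0.39, 0, 0.62, 0],
    [1.5, -0.39, 0, 0.62, 0],
  ],
)

```text
time: 12.48
position: [0.5766, 0.0352, 0.1757]
tool_rot: [-0.001, -0.663, 0.749, -0.0]
force: [-1.2, -8.8, -3.6]
width: 0.264
```

```bash
python3 -c "
from h import *
todo([.562,-.0824,.1866])"
```

```text
t 12.48 pos [0.5766 0.0352 0.1757] shift cm [11.85  0.03 -1.07] turn -0.05 F [-1.16 -8.77 -3.64] w 0.264 Fcab [-0.09 -8.85]
```

No upward contact, and the bar angle is about 0.076 rad, so the nose is below the tooth top. I'll lower the rest.

Call:
play_rows(
  deltas=[
    [1.5, -0.1, 0, 0.17, 0],
    [1.5, -0.2, 0, 0.34, 0],
    [1.5, -0.29, 0, 0.51, 0],
    [1.5, -0.38, 0, 0.68, 0],
    [1.5, -0.43, 0, 0.78, 0],
    [1.5, -0.43, 0, 0.78, 0],
    [1.5, -0.43, 0, 0.78, 0],
  ],
)

```text
time: 13.07
position: [0.5778, 0.0389, 0.1704]
tool_rot: [-0.0, -0.663, 0.749, -0.001]
force: [-6.8, -10.5, 20.2]
width: 0.264
```

Run:
```python
from h import *
import cv2
todo([.562,-.0824,.1866])
a=[cv2.resize(optics.camera(n)[120:220,210:310,::-1],None,fx=6,fy=6,interpolation=cv2.INTER_CUBIC) for n in("side",)]
cv2.imwrite("pics/g7.png",np.hstack(a))
```

```text
t 13.07 pos [0.5778 0.0389 0.1704] shift cm [12.24  0.09 -1.6 ] turn -0.08 F [ -6.81 -10.47  20.15] w 0.264 Fcab [ -5.5  -11.22]
```

View pics/g7.png

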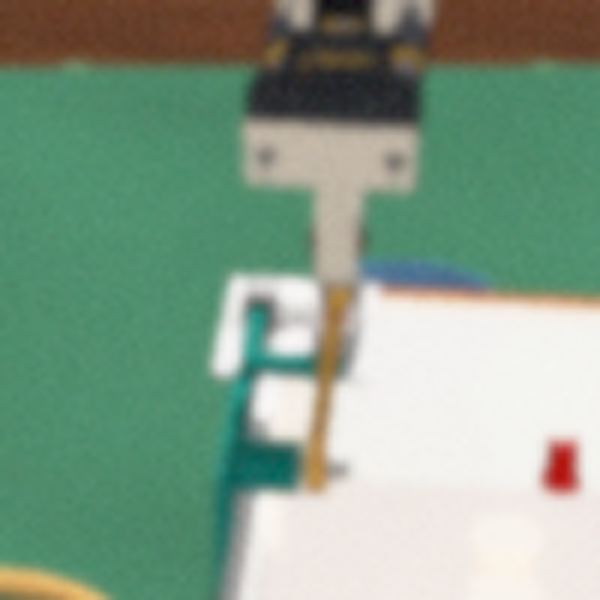

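Upward force is 20 N about 2.5 mm above level, so I'll ease off. Then I'll check the real knob height, whose sides show beside the finger, against the grasp point.

Call:
play_rows(
  deltas=[
    [1.5, 0, 0, -0.1, 0],
    [1.5, 0, 0, -0.2, 0],
    [1.5, 0, 0, -0.25, 0],
    [1.5, 0, 0, -0.25, 0],
    [1.5, 0, 0, -0.25, 0],
  ],
)

```text
time: 13.53
position: [0.5776, 0.0388, 0.171]
tool_rot: [-0.001, -0.663, 0.749, -0.001]
force: [-1.5, -9.9, 0.4]
width: 0.263
```

Run:
```python
from h import *
import cv2
todo([.562,-.0824,.1866])
im=optics.camera("side")
cv2.imwrite("pics/s8.png",im[:,:,::-1])
cv2.imwrite("pics/g8.png",cv2.resize(im[140:190,240:300,::-1],None,fx=12,fy=12,interpolation=cv2.INTER_CUBIC))
P=bot.get_obs()['position']
for dz in(.019,.022,.015): 
  u,v=proj('side',P+[0,0,dz]); print(dz,u,v,'crop',(u-240+.5)*12-.5,(v-140+.5)*12-.5)
g6=proj('side',np.array([.5752,.0241,.1864+.019])); print('g6 pred',(g6[0]-210)*6,(g6[1]-120)*6)
g7=proj('side',np.array([.5778,.0389,.1704+.019])); print('g7 pred',(g7[0]-210)*6,(g7[1]-120)*6)
```

```text
t 13.53 pos [0.5776 0.0388 0.171 ] shift cm [12.22  0.07 -1.54] turn -0.08 F [-1.53 -9.89  0.38] w 0.263 Fcab [ -0.33 -10.  ]
0.019 265.5754472653062 158.53124706631286 crop 312.40536718367434 227.8749647957543
0.022 265.60103788116925 157.5518086595755 crop 312.71245457403097 216.121703914906
0.015 265.5414188475729 159.83362835431734 crop 311.99702617087496 243.5035402518081
g6 pred 330.85312023815186 215.52161763621234
g7 pred 333.9514290915304 232.05866526444674
```

View pics/g8.png

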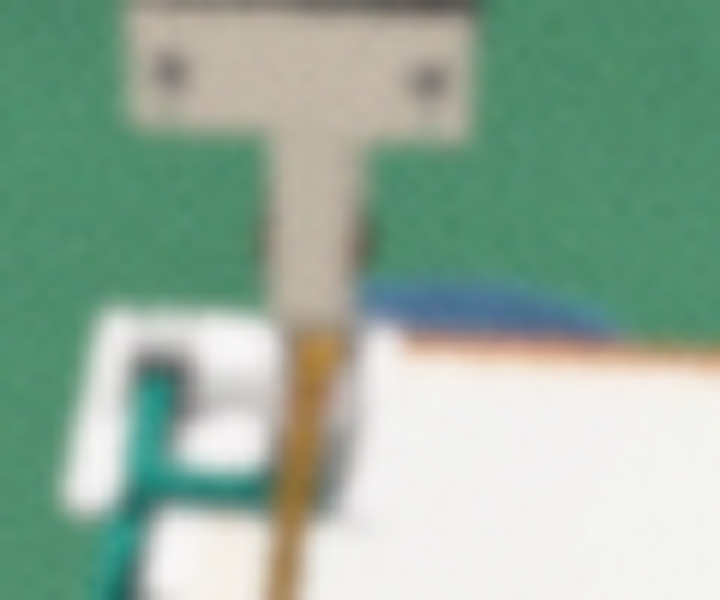

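The knob sides at about (262,237) and (365,237) are roughly 2.5 mm below the grasp point, so knob z is about 0.187. That is level: the fingers slipped up the ball slightly, and the contact was the bar bottoming. I'll ease off the push and see whether the tooth takes the load.

Call:
play_rows(
  deltas=[
    [1.5, 0.1, 0, 0, 0],
    [1.5, 0.2, 0, 0, 0],
    [1.5, 0.2, 0, 0, 0],
    [1.5, 0.2, 0, 0, 0],
  ],
)

```text
time: 13.92
position: [0.5774, 0.0375, 0.171]
tool_rot: [-0.0, -0.663, 0.749, -0.001]
force: [-2.3, -8.2, 0.3]
width: 0.266
```

```bash
python3 -c "
from h import *
todo([.562,-.0824,.1866])"
```

```text
t 13.92 pos [0.5774 0.0375 0.171 ] shift cm [12.09  0.08 -1.55] turn -0.05 F [-2.31 -8.23  0.26] w 0.266 Fcab [-1.3  -8.45]
```

Call:
play_rows(
  deltas=[
    [1.5, 0.1, 0, 0, 0],
    [1.5, 0.15, 0, 0, 0],
    [1.5, 0.15, 0, 0, 0],
    [1.5, 0.15, 0, 0, 0],
  ],
)

```text
time: 14.25
position: [0.5773, 0.0368, 0.1709]
tool_rot: [-0.0, -0.663, 0.749, -0.001]
force: [-1.1, -5.6, -1.3]
width: 0.265
```

```bash
python3 -c "
from h import *
todo([.562,-.0824,.1866])"
```

```text
t 14.25 pos [0.5773 0.0368 0.1709] shift cm [12.02  0.08 -1.56] turn -0.02 F [-1.13 -5.61 -1.27] w 0.265 Fcab [-0.45 -5.71]
```

Call:
play_rows(
  deltas=[
    [1.5, 0.1, 0, 0, 0],
    [1.5, 0.1, 0, 0, 0],
    [1.5, 0.1, 0, 0, 0],
  ],
)

```text
time: 14.5
position: [0.5773, 0.0362, 0.1709]
tool_rot: [0.0, -0.663, 0.748, -0.0]
force: [-1.1, -5.5, -0.8]
width: 0.266
```

```bash
python3 -c "
from h import *
todo([.562,-.0824,.1866])"
```

```text
t 14.5 pos [0.5773 0.0362 0.1709] shift cm [11.96  0.08 -1.56] turn -0.01 F [-1.07 -5.48 -0.78] w 0.266 Fcab [-0.41 -5.57]
```

Call:
play_rows(
  deltas=[
    [1.5, 0.1, 0, 0, 0],
    [1.5, 0.1, 0, 0, 0],
    [1.5, 0.1, 0, 0, 0],
  ],
)

```text
time: 14.75
position: [0.5772, 0.036, 0.1709]
tool_rot: [0.0, -0.663, 0.748, -0.0]
force: [-2.2, -3.7, 2.0]
width: 0.267
```

```bash
python3 -c "
from h import *
todo([.562,-.0824,.1866])"
```

```text
t 14.75 pos [0.5772 0.036  0.1709] shift cm [11.93  0.09 -1.57] turn 0.02 F [-2.22 -3.7   1.98] w 0.267 Fcab [-1.76 -3.95]
```

Call:
play_rows(
  deltas=[
    [1.5, 0.1, 0, 0, 0],
    [1.5, 0.1, 0, 0, 0],
    [1.5, 0.1, 0, 0, 0],
  ],
)

```text
time: 15.0
position: [0.5772, 0.0358, 0.1709]
tool_rot: [0.001, -0.664, 0.748, 0.0]
force: [-1.3, 2.6, 2.8]
width: 0.265
```

Run:
```python
from h import *
todo([.562,-.0824,.1866])
import cv2
im=optics.camera("side")
cv2.imwrite("pics/g9.png",cv2.resize(im[140:190,240:300,::-1],None,fx=12,fy=12,interpolation=cv2.INTER_CUBIC))
```

```text
t 15.0 pos [0.5772 0.0358 0.1709] shift cm [11.92  0.1  -1.59] turn 0.06 F [-1.29  2.64  2.8 ] w 0.265 Fcab [-1.6   2.46]
```

View pics/g9.png

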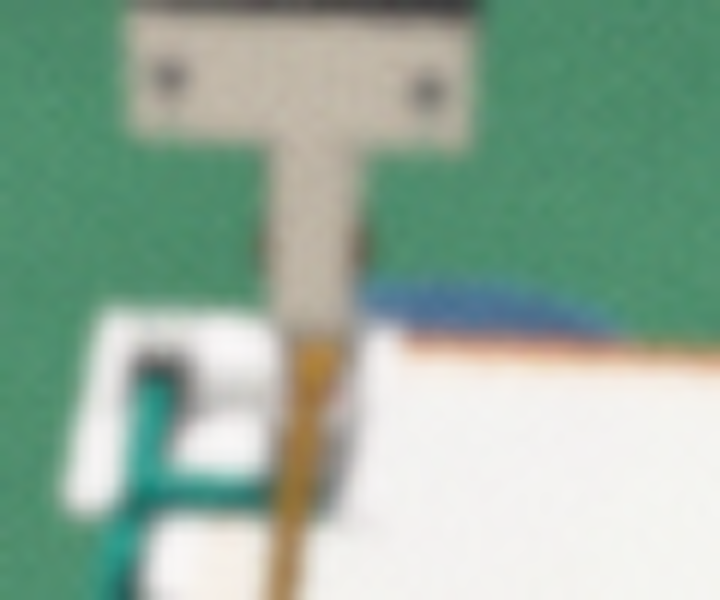

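The force reversed with no motion, so the tooth is holding the door. I'll null the force and open.

Call:
play_rows(
  deltas=[
    [1.5, -0.05, 0, 0, 0],
    [1.5, -0.05, 0, 0, 0],
    [2.6, -0.05, 0, 0, 0],
    [3, -0.05, 0, 0, 0],
    [4, -0.05, 0, 0, 0],
    [5, -0.05, 0, 0, 0],
    [6, -0.05, 0, 0, 0],
    [6, -0.05, 0, 0, 0],
  ],
)

```text
time: 15.72
position: [0.5767, 0.0351, 0.1703]
tool_rot: [-0.0, -0.663, 0.748, 0.0]
force: [-0.1, -0.4, 0.0]
width: 0.562
```

Call:
play_rows(
  deltas=[
    [6, 0, 0, 0, 0],
    [6, 0, 0, 0, 0],
    [6, 0, 0, -0.5, 0],
    [6, 0, 0, -1.5, 0],
    [6, 0, 0, -3, 0],
    [6, 0, 0, -5, 0],
    [6, 0, 0, -7, 0],
    [6, 0, 0, -8, 0],
  ],
)

```text
time: 16.38
position: [0.5777, 0.0353, 0.2536]
tool_rot: [0.001, -0.663, 0.748, -0.001]
force: [0.2, -0.0, -0.6]
width: 0.645
```

Call:
play_rows(
  deltas=[
    [6, 2, 0, -1, 0],
    [6, 5, 0, -2, 0],
    [6, 8, 0, -2, 0],
    [6, 12, 0, -2, 0],
    [6, 16, 0, -2, 0],
    [6, 20, 0, -2, 0],
    [6, 23, 0, -2, 0],
    [6, 25, 0, -2, 0],
  ],
)

```text
time: 17.05
position: [0.5456, -0.217, 0.271]
tool_rot: [-0.0, -0.662, 0.75, -0.001]
force: [-0.3, 0.8, -0.9]
width: 0.644
```

Run:
```python
from h import *
todo([.562,-.0824,.1866])
import cv2
for n,c in(("side",(130,300,220,330)),("top",(100,225,180,370))):
    im=optics.camera(n); cv2.imwrite(f"pics/{n}9.png",im[:,:,::-1])
    cv2.imwrite(f"pics/{n}9z.png",cv2.resize(im[c[0]:c[1],c[2]:c[3],::-1],None,fx=4,fy=4,interpolation=cv2.INTER_CUBIC)[:600])
```

```text
t 17.05 pos [ 0.5456 -0.217   0.271 ] shift cm [-13.57   0.04   8.42] turn -0.2 F [-0.3   0.85 -0.87] w 0.644 Fcab [-0.4   0.81]
```

View pics/side9z.png

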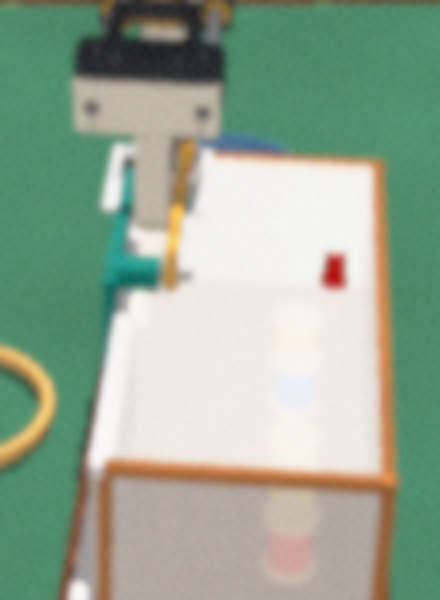

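View pics/top9z.png

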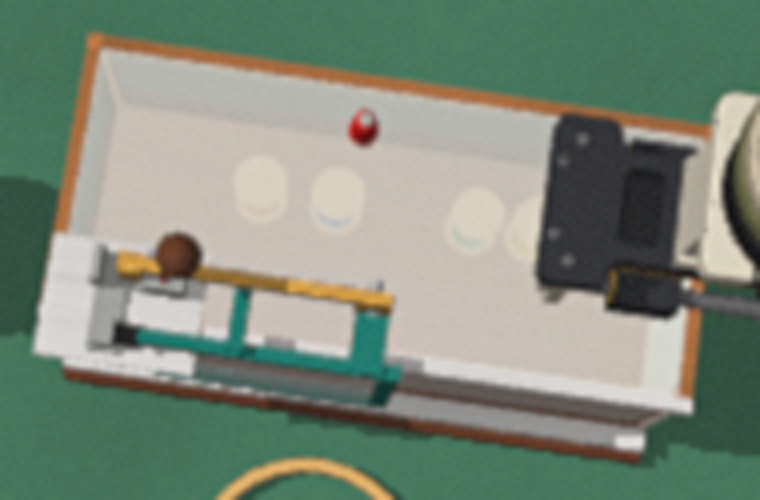

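In the top view the bar's free end is at (130,264), beyond the tooth at (160,285) and inside the notch. The door edge sits at the buffer at (125,334). I'll move the arm out of the side view and triangulate the knob.

Call:
play_rows(
  deltas=[
    [6, 3, 0, 0, 0],
    [6, 6, 2, 0, 0],
    [6, 9, 4, 0, 0],
    [6, 12, 6, 0, 0],
    [6, 15, 8, 0, 0],
    [6, 18, 10, 0, 0],
    [6, 20, 11, 0, 0],
    [6, 20, 11, 0, 0],
  ],
)

```text
time: 17.82
position: [0.4102, -0.4019, 0.271]
tool_rot: [-0.001, -0.661, 0.75, -0.0]
force: [0.4, 0.1, 0.3]
width: 0.645
```

Run:
```python
from h import *
todo([.562,-.0824,.1866])
import cv2
I={}
for n,c in(("side",(140,240,225,325)),("top",(140,200,180,290))):
    im=optics.camera(n); I[n]=im[:,:,::-1]; cv2.imwrite(f"pics/{n}10.png",I[n])
    cv2.imwrite(f"pics/{n}10z.png",cv2.resize(I[n][c[0]:c[1],c[2]:c[3]],None,fx=6,fy=6,interpolation=cv2.INTER_CUBIC))
O=np.array([.6162,-.0816,0])
def blob(n,box):
    im=I[n].astype(int);b,g,r=im[...,0],im[...,1],im[...,2]
    m=((r<130)&(r>b+15)&(r>g+12)&(g<70)).astype(np.uint8)
    u0,v0,u1,v1=box;mm=np.zeros_like(m);mm[v0:v1,u0:u1]=m[v0:v1,u0:u1]
    N,l,s,c=cv2.connectedComponentsWithStats(mm);i=1+np.argmax(s[1:,4]);print(n,s[i],c[i]);return c[i]
a=blob('top',(213,153,233,175));b=blob('side',(255,150,275,172))
X,e=tri(ray('top',*a),ray('side',*b));print('knob',X,e,'cab',(X-O)@CX,(X-O)@CY,'travel',(X-O)@CY-.11+.125)
```

```text
t 17.82 pos [ 0.4102 -0.4019  0.271 ] shift cm [-33.62 -11.04   8.37] turn -0.33 F [0.38 0.12 0.29] w 0.645 Fcab [0.36 0.17]
top [220 159  10  11  85] [224.16470588 163.94117647]
side [263 157   7   7  37] [265.7027027  160.27027027]
knob [0.5765207  0.03518182 0.18610569] [np.float64(0.001300642828284548), np.float64(0.0013006428282844626)] cab -0.05344111642082716 0.111159739003625 travel 0.12615973900362498
```

View pics/side10z.png

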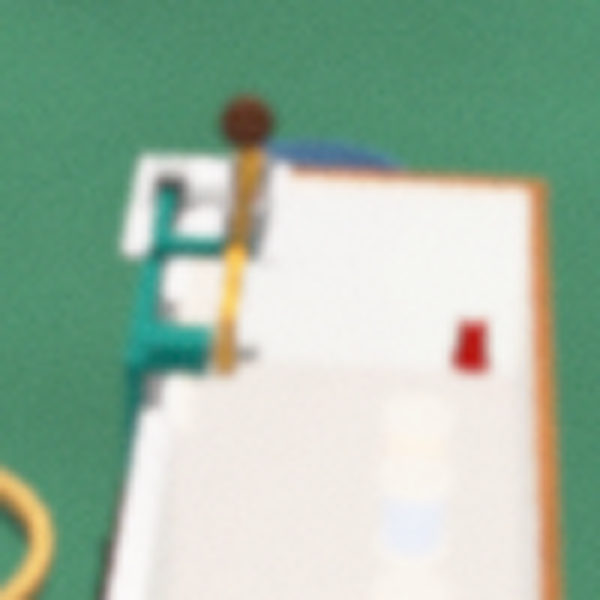

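View pics/top10z.png

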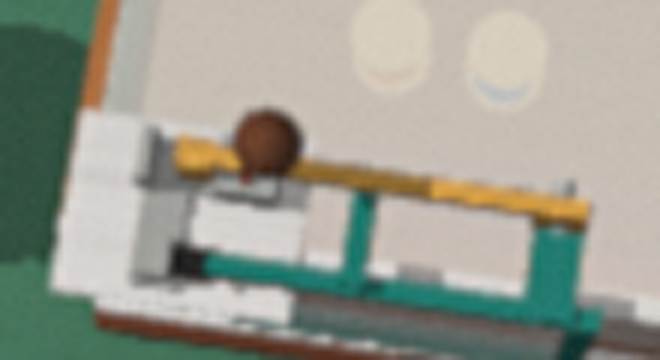

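The knob is at z = 0.1861, which is level, and door travel is 0.126, the latched value predicted from the tooth. The plate hasn't moved and nothing else is disturbed. I'm handing it in.

```bash
python3 -c "
from rig import bot
print(bot.sign_off())"
```

```text
the job is handed in; nothing more can be done
None
```

The door is shut and latched, and I handed the job in at about 18 s of the 69 s allowed. I gripped the knob and lifted the bar to about 0.18 rad. Then I slid the door about 107 mm to the buffer, squeezed it about 3–4 mm at 8–10 N, and lowered the nose behind the tooth while still pressing.

**Latch holds:** When I eased off the push, the door stopped moving after about 3 mm and the force reversed. That means the tooth was carrying the load before I let go.

**Final position:** With the arm clear, the knob measured z = 0.186, which is bar level. Door travel was 0.126 m, the latched value I predicted from where I measured the tooth.

**Surroundings:** By eye, the strike plate and thimble look unmoved in the last pictures. I did not measure the hoop, bowl or magnifier again, but the arm went nowhere near them after the start.

**What did not go to plan:**
- **Bar bottomed early:** The fingers slipped about 2–3 mm on the ball, so the bar reached its stop sooner than planned, with a brief 20 N downward push. I backed off at once and saw no damage.
- **Squeeze estimates differ:** The force readings were noisy by about 1 N. Force and position gave slightly different squeeze depths, roughly 3 to 4 mm, both above the 2 mm needed.

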